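# Cover one well of the ingredient station, hold the other open for refilling

## Robot

A 6-joint arm with a two-finger parallel gripper is mounted at the origin on a cart in front of the work surface, level with it; the furniture and walls round the work are solid. World frame = base frame: x ahead of the robot, y to its left, z up, the work surface at z = 0. Lengths are in m, angles in rad, forces in N, time in s.
With the tool pointing down it reaches from about 0.2 to 0.875 m from the base axis. Payload 3.4 kg.
Tool frame: the origin (TCP) lies between the finger pads; the fingertips stand 25 mm ahead of it and the grasp point (between the pads) lies 6 mm ahead of it (r.nose_length is the z of the fingertips in the tool frame, in m); z points along the fingers, x is the direction in which the jaws open and shut, and the axes are right-handed (so a half turn about z gives the same grasp; the last joint's range is limited). The gripper opens to 94 mm and grips with 3 to 60 N. Pads are 16 mm wide; open, the fingers measure 119 mm over their backs; the gripper's body (75 mm by 177 mm) begins 78 mm behind the grasp point.
Start: joints at [1, 0.276, 1.505, -0, 1.361, -0.121], TCP at [0.25, 0.518, 0.23] pointing down, gripper open.
Joint ranges: [-2.89, 2.89], [-0.75, 2.08], [0.22, 2.7], [-1.18, 4.32], [0.11, 2.71], [-2.7, 2.7]. Speed limits (rad/s): [2.57, 2.57, 3.14, 3.14, 3.14, 3.14].

## Interface

Orientations are given as a unit quaternion [w, x, y, z].
In Python, from plant import r, gripper_to, inverse_kinematics, vision, models, telemetry gives the robot as it stands. Calls block until the motion is done:
- r.move_to(position, orientation): joint-space move of the TCP to a pose.
- r.move_l(position, rot=None, vel=0.15, guard=None): straight line of the TCP; rot=None keeps the orientation; vel is the mean speed in m/s. With guard (N) it stops when the force on the tool has changed by that much, and returns True; else False.
- r.movej(angles): joint-space move.
- gripper_to(opening, f_grip=None): finger opening in m; f_grip is the grip in N (None keeps the last); returns when the fingers have stopped.
- r.hold(seconds).
- inverse_kinematics(position, orientation): joint angles nearest the present ones, or None.
- vision.snapshot(name): name is "scene" or "top" or "wrist"; returns the picture (400x640x3 uint8, red, green, blue); there is no depth.
- vision.get_calibration(name): a dict with "fx", "fy", "cx", "cy" (pixels), "position" and "orientation" of the camera in the world. Camera axes: x right, y down, z forward; pixel columns grow to the right and rows downward; lengths in m; the calibration is good to about 2 mm. A picture is of the moment at which its call begins: read the wrist's pose just before it. get_calibration takes no time and is no camera call; for the wrist camera it gives the pose at the moment of the call.
A pose or a line that the arm cannot do raises r.PlanningError and nothing moves.
- r.sign_off(): hands the job in, once; it reports no verdict.
Trained networks look in the newest picture that a camera, given by its name, has taken for a name from the list of things; names that differ only in an ending like _2 or _b are one class to them, and where a whole thing is asked for, a point or a joint stands for the part that bears it (a point fixed in the world has none). Each returns a list of dicts, best first, with "score" (0 to 1); they miss things now and then, are a little off and sometimes report something else, mostly with a low value. They report only what shows in the picture. A call takes as long as a camera call. They do not tell look-alikes from the thing itself.
- models.boxes_of(thing, camera): "at" ([x, y, z] in m, in world coordinates, good to about 4 mm: the middle of the surface that is visible of it).
- models.regions_of(thing, camera): "pixels" (400x640 bool, what is visible of it).
- models.mark_of(thing, camera): "at" ([x, y, z] in m, in world coordinates, good to about 4 mm: a listed point, or the origin of a listed thing).
Readings, each from a call of its own:
- telemetry.current_t(): time.
- telemetry.current_joints(): joint angles.
- telemetry.current_dq(): joint speeds.
- telemetry.current_joint_efforts(): joint torques, N m.
- telemetry.current_ee_pos(): TCP position.
- telemetry.current_tool_rot(): TCP orientation.
- telemetry.current_wrist_force(): force on the tool from outside, world axes, zero at the start.
- telemetry.current_torque(): the same for the moment, N m.
- telemetry.current_opening(): finger opening in m.
Only numpy, scipy, OpenCV 4.12 (cv2) and the standard library are available. Lean on these libraries where they do the work, as an engineer would, in place of code of your own. Each camera call takes 0.05 s, during which the arm holds its last target. There are 200 camera calls.

## Task

I am about to refill the right-hand well of the steel ingredient station. First, so that nothing spills into the left-hand well, turn its loose flat cover square with the opening it lies crooked on, let it drop in and press it down firmly until it sits level and flush. Then raise the hinged lid of the right-hand well and hold it open at 60 degrees from shut; it falls shut by itself, so finish while still holding it there, and do not push the other things about.

Things in the scene. Friction and masses are not known exactly. Their poses are not given: they have to be found in the camera images.
- station: Fixed stainless ingredient station, 250 (x) x 380 (y) x 100 mm high, two wells side by side; place and yaw vary. Origin: centre of its underside, on the worktop; x from front to back, y to its left, z up. Its flat deck is 100 mm up. Each well has a 160 (x) x 140 (y) mm opening in the deck, centred at x = -5 mm, y = +90 mm (left, loose cover) or y = -90 mm (right, hinged lid).
- well_seat (a point): Centre of the left well's opening at the height of its seat: a ledge 12 mm wide all round, 10 mm below the deck (90 mm above the worktop), on which the cover rests when home. Axes as the station's.
- cover: Loose steel cover of the left well, 350 g: plate 154 (x) x 134 (y) x 10 mm, its lower half stepped in to 146 x 126 mm; 3 mm play all round in the opening. Origin: centre of its underside, z up. It lies flat on the deck across its opening, a few mm off centre and turned 0.25 to 0.6 rad anticlockwise from above; turned square it drops 10 mm onto the seat, flush with the deck. Press with 5 to 15 N.
- cover_handle (a point): Middle of the cover's handle, a flat-sided black strap along the cover's y: 84 mm long, 12 mm thick (x), 11 mm tall, its middle 37.5 mm above the cover's underside (top at 43 mm), on two posts at its ends; 22 mm free between strap and plate. Axes as the cover's. Good for turning the cover and for pressing on it from above.
- lid (a joint): Angle of the right well's hinged steel lid, rad: 0 shut, grows as its front edge rises, stop at 1.48; 60 degrees is 1.047. No catch, spring or stay: it falls shut from every angle. 186 mm from hinge to front lip, 160 mm wide (y), 400 g; shut, its top is 112 mm above the worktop.
- lid_bar (a point): Middle of the lid's handle, a round black bar, diameter 10 mm, 90 mm long, parallel to the hinge (station y), on two posts at its ends. Shut, it is 160 mm in front of the hinge axis and 36 mm above it (142 mm above the worktop); it swings with the lid about the hinge. 25 mm free between bar and lid. Pinched across from above, the bar turns in the fingers as the lid rises.
- lid_hinge (a point): Middle of the lid's hinge axis, on the deck behind the right well, 106 mm above the worktop. The axis runs along the station's y. Axes as the station's.
- sauce_bottle: Soft sauce bottle with a nozzle, 66 mm across, 160 mm high, loose, to the right of the station. To be left alone.
- spice_jar: Small jar with a dark cap, 48 mm across, 70 mm high, loose, to the right of the station. To be left alone.
- tray_spoon: Steel fork, 193 mm long, lying loose in front of the station. To be left alone.
- pattern_cup: Straight cup without handle, 65 mm across, 78 mm high, loose, to the left of the station. To be left alone.
- tray_mug: Mug with a handle, 81 mm across, 101 mm high, loose, to the left of the station. To be left alone.
- whetstone: Grey whetstone in its holder, 100 x 62 x 38 mm, loose, in front of the station on the left. To be left alone.
There are look-alikes about, which are no part of the job. Leave any yellow look-alike of the cover alone.

How it is judged:
By the outcome, as a careful person would: the job done as asked, in the order asked, and still so for the second after the job is handed in, while the arm keeps its last pose, push and grip.
It also fails if it takes over 54 s, if anything falls off the work surface, if the arm or the gripper's body presses on something with over 40 N, if the wrist force passes 120 N, or if a joint passes its speed limit or range.

## Working session

There is one attempt and no reset: what is moved stays moved. The work goes in short steps, each a Python script; the robot and the scene stay as the last script left them, time stands still between calls to the robot, and variables do not carry over. Pictures are saved under pics/ and viewed, about 8 in all and at most 12, crops included, and the job is handed in when it is done.

```bash
ls; mkdir -p pics; python3 - <<'E'
from plant import r, vision, models, telemetry
import cv2, numpy as np
for c in ["top","scene"]:
    im=vision.snapshot(c); cv2.imwrite(f"pics/{c}1.png",im[:,:,::-1])
    print(c,vision.get_calibration(c))
    for t in ["cover_handle","cover","lid_bar","lid_hinge","well_seat","station"]:
        print(t,[(np.round(d["at"],3).tolist(),round(d["score"],2)) for d in models.mark_of(t,c)])
print(telemetry.current_t(), r.nose_length)
E
```

```text
pics
top {'fx': 502.9404656811805, 'fy': 502.9404656811805, 'cx': 316.3586924955052, 'cy': 199.7880056259279, 'position': array([0.20934065, 0.17066264, 1.49771564]), 'orientation': array([ 0.07287722, -0.69587542,  0.71202692, -0.05885567])}
cover_handle [([0.552, 0.274, 0.136], 0.69), ([0.332, -0.123, 0.034], 0.6)]
cover [([0.548, 0.268, 0.099], 0.67), ([0.333, -0.121, 0.001], 0.57)]
lid_bar [([0.494, 0.085, 0.142], 0.82)]
lid_hinge [([0.654, 0.093, 0.107], 0.79)]
well_seat [([0.54, -0.043, 0.004], 0.51)]
station [([0.555, 0.178, 0.004], 0.77), ([0.552, 0.272, 0.137], 0.59)]
scene {'fx': 440.8936574533898, 'fy': 440.8936574533898, 'cx': 318.7332081416374, 'cy': 192.7701043090012, 'position': array([-0.38014869,  1.02695866,  0.64874327]), 'orientation': array([ 0.20225991, -0.32404578,  0.77051457, -0.51028673])}
cover_handle [([0.546, 0.27, 0.137], 0.75), ([0.328, -0.122, 0.04], 0.72)]
cover [([0.331, -0.121, -0.002], 0.88), ([0.55, 0.27, 0.098], 0.66)]
lid_bar [([0.497, 0.09, 0.141], 0.76), ([0.551, 0.268, 0.092], 0.28)]
lid_hinge []
well_seat [([0.549, 0.266, 0.093], 0.86)]
station [([0.556, 0.181, 0.0], 0.89)]
0.7 0.025
```

```bash
cat > h.py <<'E'
import numpy as np, cv2
from scipy.spatial.transform import Rotation as R
from plant import r, gripper_to, inverse_kinematics, vision, models, telemetry
def Rq(q): return R.from_quat(np.roll(q,-1))
def down(yaw):  # tool pointing down, jaw axis x at world yaw
    return np.roll((R.from_euler('z',yaw)*R.from_euler('x',np.pi)).as_quat(),1)
def proj(cal,P):
    p=Rq(cal["orientation"]).inv().apply(np.atleast_2d(P)-cal["position"])
    return np.c_[p[:,0]/p[:,2]*cal["fx"]+cal["cx"],p[:,1]/p[:,2]*cal["fy"]+cal["cy"]]
def unproj(cal,uv,z):
    uv=np.atleast_2d(uv).astype(float)
    d=Rq(cal["orientation"]).apply(np.c_[(uv[:,0]-cal["cx"])/cal["fx"],(uv[:,1]-cal["cy"])/cal["fy"],np.ones(len(uv))])
    return cal["position"]+d*((z-cal["position"][2])/d[:,2])[:,None]
def st(): return np.round(telemetry.current_ee_pos(),4), np.round(telemetry.current_wrist_force(),1), round(telemetry.current_opening(),4), round(telemetry.current_t(),2)
E
python3 - <<'E'
import cv2
im=cv2.imread("pics/top1.png"); print(im.shape)
cv2.imwrite("pics/top1b.png",cv2.resize(im,(800,500)))
E
```

```text
(400, 640, 3)
```

View pics/top1.png

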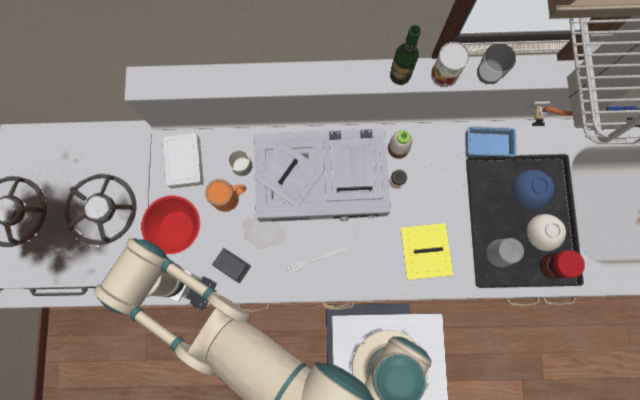

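View pics/scene1.png

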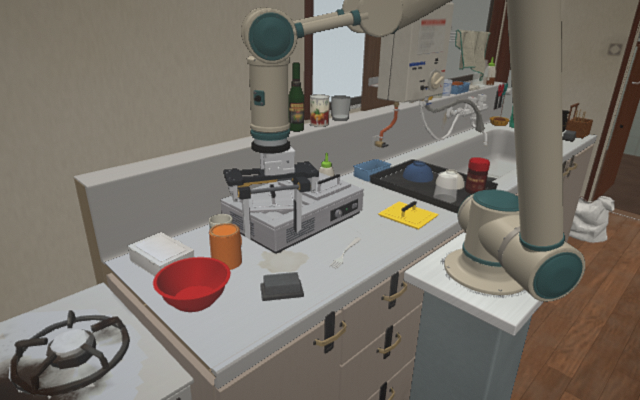

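The cover could be confused with two things. The grey plate on the station is at top (288,172), scene about (268,195). The yellow plate on the worktop is at top (428,250), scene (408,213). I choose the grey one on the station, because the yellow one is the look-alike. The lid bar is at top (353,189). Next is a close wrist look.

```bash
python3 - <<'E'
from h import *
q=down(0.4)
for y in (0,np.pi): print(inverse_kinematics([0.50,0.22,0.36],down(0.2+y)))
r.move_to([0.50,0.20,0.36],down(0.1))
im=vision.snapshot("wrist");cal=vision.get_calibration("wrist"); print(cal)
cv2.imwrite("pics/w1.png",im[:,:,::-1])
for t in ["cover_handle","cover","lid_bar","lid_hinge","well_seat","station"]:
    print(t,[(np.round(d["at"],3).tolist(),round(d["score"],2)) for d in models.mark_of(t,"wrist")])
import pickle; pickle.dump(cal,open("cal1.pkl","wb"))
print(st())
E
```

```text
[ 2.87116876e-01  1.87681834e-01  1.31148351e+00 -4.44089210e-16
  1.64242731e+00  8.71168756e-02]
None
{'fx': 351.138688400397, 'fy': 351.138688400397, 'cx': 326.47917162167016, 'cy': 202.43828753980614, 'position': array([0.49232155, 0.2678361 , 0.51409382]), 'orientation': array([0.11656997, 0.9918841 , 0.05047676, 0.00542772])}
cover_handle [([0.33, -0.124, 0.034], 0.78), ([0.546, 0.273, 0.141], 0.71), ([0.549, 0.275, 0.098], 0.46), ([0.317, 0.199, -0.002], 0.24)]
cover [([0.328, -0.126, 0.005], 0.78), ([0.548, 0.273, 0.1], 0.58)]
lid_bar [([0.496, 0.088, 0.142], 0.68)]
lid_hinge []
well_seat [([0.546, 0.274, 0.14], 0.24)]
station [([0.555, 0.181, -0.004], 0.64)]
(array([0.4998, 0.2005, 0.3599]), array([-0.3, -0.1, -0.5]), 0.0942, 2.62)
```

View pics/w1.png

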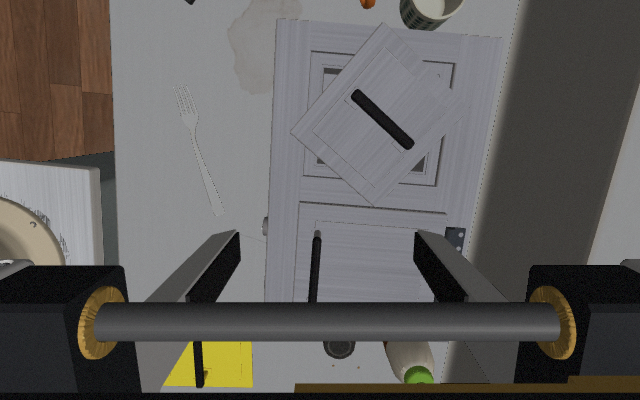

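The wrist view shows the grey cover turned on the left opening. Its handle runs from (355,93) to (409,145), the opening corners are near (312,52), (453,62), (438,187) and (305,178), and the deck's back-left corner is at (502,38). The yellow look-alike is at the bottom, at (210,360).

```bash
python3 - <<'E'
from h import *; import pickle
cal=pickle.load(open("cal1.pkl","rb")); im=cv2.imread("pics/w1.png")
g=im.max(2); m=np.zeros_like(g); m[75:165,335:430]=(g[75:165,335:430]<60)
n,l,s,c=cv2.connectedComponentsWithStats(m); k=1+s[1:,4].argmax(); ys,xs=np.where(l==k)
rect=cv2.boxPoints(cv2.minAreaRect(np.c_[xs,ys].astype(np.float32)))
w=unproj(cal,rect,0.143); print("handle",w.round(4),w.mean(0), [np.linalg.norm(w[i]-w[i-1]) for i in range(4)])
e=[w[i]-w[i-1] for i in range(4)]; e=max(e,key=np.linalg.norm); print("yaw cover",np.arctan2(-e[0],e[1]))
for n_,pts,z in [("opening",[(312,52),(453,62),(438,187),(305,178)],.1),("deck",[(278,20),(502,38)],.1),("frontedge",[(278,20),(265,300)],.1),("bar",[(317,233),(313,300)],.142),("lid",[(300,203),(447,213)],.112),("cover",[(379,24),(468,98),(373,206),(291,131)],.11)]:
    w=unproj(cal,pts,z); d=np.diff(np.r_[w,w[:1]],axis=0); print(n_,w[:,:2].round(4).tolist(),w[:,:2].mean(0).round(4),"len",np.linalg.norm(d,axis=1).round(3),"ang",np.arctan2(d[:,1],d[:,0]).round(3))
x0,y0,x1,y1=260,5,520,230
cv2.imwrite("pics/w1c.png",cv2.resize(im[y0:y1,x0:x1],None,fx=2.6,fy=2.6,interpolation=cv2.INTER_CUBIC))
E
```

```text
handle [[0.5123 0.2921 0.143 ]
 [0.5196 0.3014 0.143 ]
 [0.5866 0.2533 0.143 ]
 [0.5794 0.2434 0.143 ]] [0.54949116 0.27253241 0.143     ] [np.float64(0.0829050096598472), np.float64(0.011820456008885968), np.float64(0.08244680403422214), np.float64(0.012231272537779657)]
yaw cover 0.9429812813883109
opening [[0.4688, 0.3373], [0.625, 0.3428], [0.633, 0.2022], [0.4734, 0.1968]] [0.5501 0.2698] len [0.156 0.141 0.16  0.14 ] ang [ 0.035 -1.514 -3.108  1.603]
deck [[0.4294, 0.3656], [0.6736, 0.3724]] [0.5515 0.369 ] len [0.244 0.244] ang [ 0.028 -3.114]
frontedge [[0.4294, 0.3656], [0.4357, 0.032]] [0.4325 0.1988] len [0.334 0.334] ang [-1.552  1.59 ]
bar [[0.494, 0.1437], [0.4972, 0.0616]] [0.4956 0.1027] len [0.082 0.082] ang [-1.532  1.609]
lid [[0.4707, 0.1686], [0.645, 0.1742]] [0.5579 0.1714] len [0.174 0.174] ang [ 0.032 -3.11 ]
cover [[0.5372, 0.3702], [0.6451, 0.3058], [0.557, 0.1733], [0.4535, 0.2504]] [0.5482 0.2749] len [0.126 0.159 0.129 0.146] ang [-0.538 -2.158  2.502  0.961]
```

View pics/w1c.png

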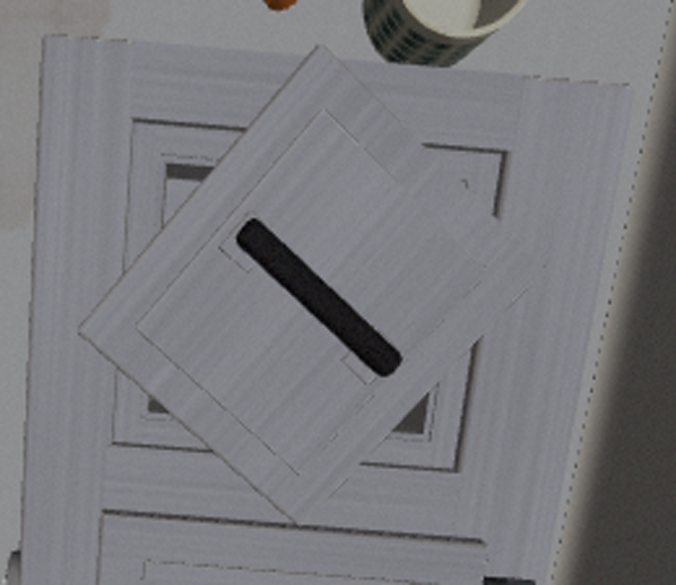

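The cover's long side lies at yaw about 0.94, roughly 0.91 rad from the station's 0.034. That is more than the stated 0.25–0.6, but the handle, the plate edges and the top view all agree, so I follow the images. Next I grip the handle and check by eye.

```bash
python3 - <<'E'
from h import *
P=np.array([0.5495,0.2725]); a=0.943
print(inverse_kinematics([*P,0.1445],down(a)), inverse_kinematics([*P,0.1445],down(0.034)))
gripper_to(0.06,20)
r.move_to([*P,0.22],down(a))
print(r.move_l([*P,0.144],vel=0.1,guard=6), st())
gripper_to(0.0,25); print(st())
f0=telemetry.current_wrist_force()
r.move_l([*P,0.1465],vel=0.05); print(st(), telemetry.current_torque().round(2))
r.move_l([0.549,0.270,0.1465],rot=down(0.034),vel=0.02); print(st())
im=vision.snapshot("wrist"); cv2.imwrite("pics/w2.png",im[:,:,::-1])
import pickle; pickle.dump(vision.get_calibration("wrist"),open("cal2.pkl","wb"))
E
```

```text
[ 3.46975858e-01  3.89579418e-01  1.55362452e+00 -4.44089210e-16
  1.19838872e+00 -5.96024142e-01] [ 3.46975858e-01  3.89579418e-01  1.55362452e+00 -4.44089210e-16
  1.19838872e+00  3.12975858e-01]
False (array([0.5501, 0.2726, 0.1448]), array([ 0.5,  0.2, -0. ]), 0.06, 4.97)
(array([0.5496, 0.2727, 0.144 ]), array([ 0.8,  0.1, -0.8]), 0.0117, 5.77)
(array([0.549 , 0.2726, 0.1461]), array([-0.7,  0.9, -2.9]), 0.0116, 6.02) [ 0.21 -0.01  0.05]
(array([0.5489, 0.2698, 0.1463]), array([-0.1,  0.2, -3.9]), 0.0116, 7.08)
```

View pics/w2.png

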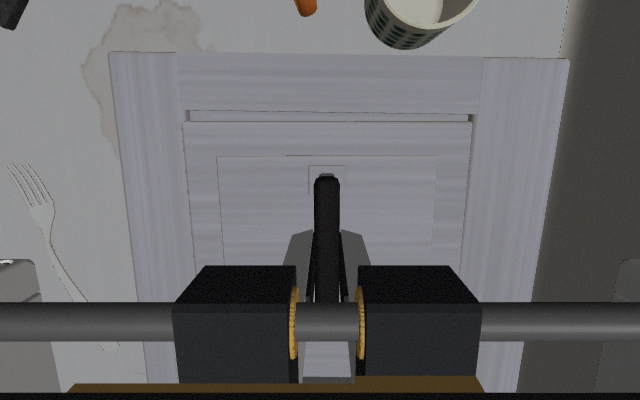

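The cover is held square just above the opening. Its left corners are at (184,122) and (471,122), and the opening's corners behind them are at (188,111) and (475,114).

```bash
python3 - <<'E'
from h import *; import pickle
cal=pickle.load(open("cal2.pkl","rb"))
for n,p,z in [("opening",[(188,111),(476,113)],.1),("cover",[(184,122),(471,122)],.1125),("deck",[(110,52),(569,59)],.1),("handle end",[(327,177)],.145)]:
    w=unproj(cal,p,z); print(n,w[:,:2].round(4).tolist(),w[:,:2].mean(0).round(4), np.linalg.norm(w[-1]-w[0]).round(4), (w[-1]-w[0])[1]/max(1e-6,(w[-1]-w[0])[0]))
im=cv2.imread("pics/w2.png")
cv2.imwrite("pics/w2c.png",np.hstack([cv2.resize(im[95:145,170:220],None,fx=8,fy=8,interpolation=2),cv2.resize(im[95:145,445:495],None,fx=8,fy=8,interpolation=2)]))
E
```

```text
opening [[0.4693, 0.3385], [0.6288, 0.343]] [0.5491 0.3408] 0.1596 0.027737978288742374
cover [[0.4717, 0.3328], [0.6217, 0.338]] [0.5467 0.3354] 0.1501 0.03447746188067662
deck [[0.4295, 0.3677], [0.6749, 0.3726]] [0.5522 0.3701] 0.2455 0.020168578689978147
handle end [[0.5472, 0.3116]] [0.5472 0.3116] 0.0 0.0
```

View pics/w2c.png

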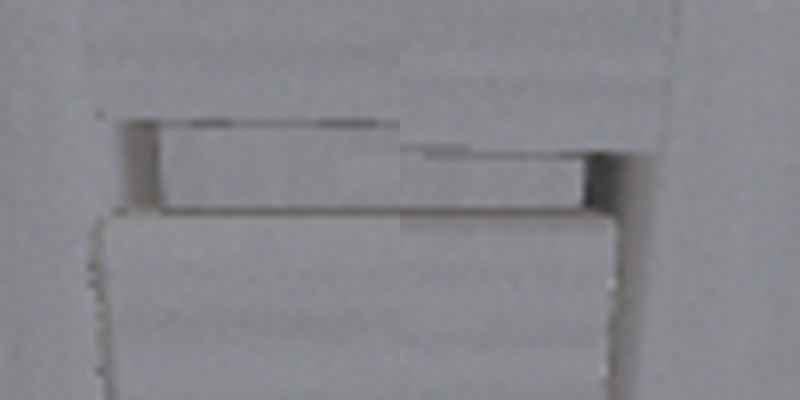

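```bash
python3 - <<'E'
from h import *
a=0.028; f=r.move_l([0.550,0.272,0.1465],rot=down(a),vel=0.02)
c=r.move_l([0.550,0.272,0.1345],vel=0.02,guard=5); print(c,st(),telemetry.current_torque().round(2))
z=telemetry.current_ee_pos()[2]
if c and z>0.137:
    for dx,dy in [(0,2),(2,0),(0,-2),(-2,0),(2,2),(-2,2),(2,-2),(-2,-2)]:
        r.move_l([0.550+dx/1000,0.272+dy/1000,z],vel=0.02)
        c=r.move_l([0.550+dx/1000,0.272+dy/1000,0.1345],vel=0.02,guard=4); z2=telemetry.current_ee_pos()[2]; print(dx,dy,st())
        if z2<0.137: break
E
```

```text
False (array([0.5501, 0.272 , 0.1345]), array([-0.3, -0. , -2.8]), 0.0119, 8.13) [-0.04  0.07  0.02]
```

It dropped in freely. Now I release it and press on the strap from above.

```bash
python3 - <<'E'
from h import *
gripper_to(0.03); print(st())
r.move_l([0.550,0.272,0.18],vel=0.1); gripper_to(0.0,20)
r.hold(0.2); f0=telemetry.current_wrist_force()[2]; p0=telemetry.current_ee_pos()
c=r.move_l([0.550,0.272,0.150],vel=0.03,guard=7); print(c,st(),f0)
z=telemetry.current_ee_pos()[2]
for i in range(8):
    F=telemetry.current_wrist_force()[2]-f0; print(round(F,1),end=' ')
    if F>9: break
    z-=0.0007; r.move_l([0.550,0.272,z],vel=0.02)
r.hold(0.5); print(st())
r.move_l([0.550,0.272,0.24],vel=0.15)
r.move_to([0.48,0.17,0.36],down(0.028))
im=vision.snapshot("wrist"); cv2.imwrite("pics/w3.png",im[:,:,::-1])
import pickle; pickle.dump(vision.get_calibration("wrist"),open("cal3.pkl","wb"))
for t in ["cover_handle","cover","lid_bar","lid_hinge"]:
    print(t,[(np.round(d["at"],3).tolist(),round(d["score"],2)) for d in models.mark_of(t,"wrist")])
E
```

```text
(array([0.5501, 0.272 , 0.1347]), array([ 1. , -0.5, -0.1]), 0.0303, 8.64)
True (array([0.5498, 0.2719, 0.1583]), array([-0.4, -0.7,  4.7]), 0.0003, 10.78) 0.09565403498445368
4.6 5.6 8.6 10.8 (array([0.5499, 0.272 , 0.1582]), array([-3.1, -0.9, 12.4]), 0.0004, 12.03)
cover_handle [([0.545, 0.271, 0.132], 0.68)]
cover [([0.547, 0.274, 0.09], 0.89)]
lid_bar []
lid_hinge [([0.653, 0.094, 0.104], 0.75)]
```

View pics/w3.png

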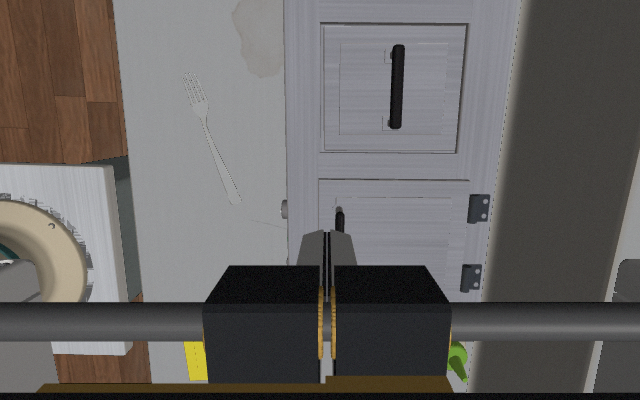

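The cover is down: the strap top met the fingertips at z = 0.133, which equals 90 + 43 mm, under about 12 N. The picture shows it square in its frame, from (322,24) to (465,152). The bar is at (340,215) and the hinges are at (479,208) and (471,277). Next is the lid.

```bash
python3 - <<'E'
from h import *
a=0.028; q=down(a); B=np.array([0.495,0.0895])
for t in np.linspace(0,1.047,5):
    d=.160-.164*np.cos(t+.2213); P=[B[0]+d*np.cos(a),B[1]+d*np.sin(a),.114+.164*np.sin(t+.2213)]
    assert inverse_kinematics(P,q) is not None
r.move_to([*B,0.23],q); gripper_to(0.05,20)
f0=telemetry.current_wrist_force()
print(r.move_l([*B,0.150],vel=0.1,guard=6),st())
gripper_to(0.0,20); r.hold(0.2); print(st(),telemetry.current_wrist_force()-f0)
E
```

```text
False (array([0.4955, 0.0895, 0.1505]), array([-0.4, -0.3,  0.4]), 0.0503, 16.23)
(array([0.4958, 0.0895, 0.1501]), array([ 2.3,  0.2, -2.1]), 0.0092, 17.14) [ 2.4671044  -0.04773809 -2.21303909]
```

```bash
python3 - <<'E'
from h import *
a=0.028; B=np.array([0.4962,0.0895])
def P(t):
    d=.160-.164*np.cos(t+.2213); return [B[0]+d*np.cos(a),B[1]+d*np.sin(a),.114+.164*np.sin(t+.2213)]
for t in np.linspace(0,1.05,13)[1:]:
    r.move_l(P(t),vel=0.06)
    F=telemetry.current_wrist_force(); print(round(t,2),F.round(1))
    if np.linalg.norm(F)>20: print("stop"); break
r.hold(0.5)
p=telemetry.current_ee_pos(); H=B[0]+.160*np.cos(a)
print(st(), P(t), np.arctan2(p[2]-.114,(H-p[0])/np.cos(a))-.2213)
im=vision.snapshot("scene"); cv2.imwrite("pics/s2.png",cv2.resize(im[100:300,180:480,::-1],(780,520)))
for c in ("scene","top"):
    if c=="top": im=vision.snapshot("top"); cv2.imwrite("pics/t2.png",cv2.resize(im[80:300,150:480,::-1],(780,520)))
    for th in ["lid_bar","cover","cover_handle"]: print(c,th,[(np.round(d["at"],3).tolist(),round(d["score"],2)) for d in models.mark_of(th,c)])
E
```

```text
0.09 [ 1.5  0.5 -3.9]
0.18 [-0.6 -1.  -1.5]
0.26 [-3.9 -1.2 -1.1]
0.35 [-5.9 -1.4  1.5]
0.44 [-7.4 -1.3  2.1]
0.52 [-7.1 -2.3  4.5]
0.61 [-8.5 -1.7  5. ]
0.7 [-8.5 -1.8  6.9]
0.79 [-6.1 -3.1  7. ]
0.88 [-3.9 -2.1  6.3]
0.96 [-3.9 -2.4  5.7]
1.05 [-3.  -3.2  6.3]
(array([0.6093, 0.0919, 0.2725]), array([-3.9, -2.6,  6.7]), 0.0091, 22.34) [np.float64(0.6077698556690302), np.float64(0.0926247726086591), np.float64(0.2706995750223472)] 1.0623060673836868
scene lid_bar [([0.607, 0.093, 0.262], 0.69)]
scene cover [([0.549, 0.267, 0.088], 0.78), ([0.33, -0.126, -0.002], 0.75)]
scene cover_handle [([0.332, -0.121, 0.04], 0.64)]
top lid_bar [([0.301, 0.452, 0.001], 0.38)]
top cover [([0.548, 0.267, 0.091], 0.66), ([0.332, -0.124, 0.001], 0.59), ([0.654, 0.094, 0.106], 0.45)]
top cover_handle [([0.334, -0.124, 0.036], 0.87), ([0.55, 0.269, 0.127], 0.65)]
```

View pics/s2.png

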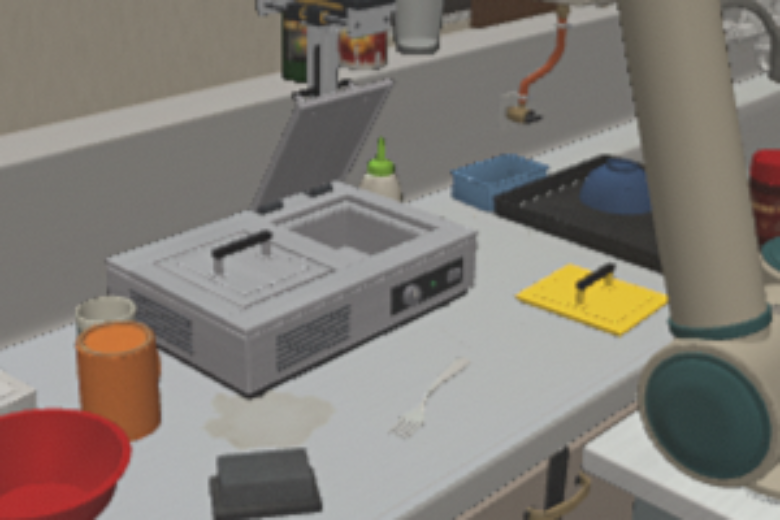

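View pics/t2.png

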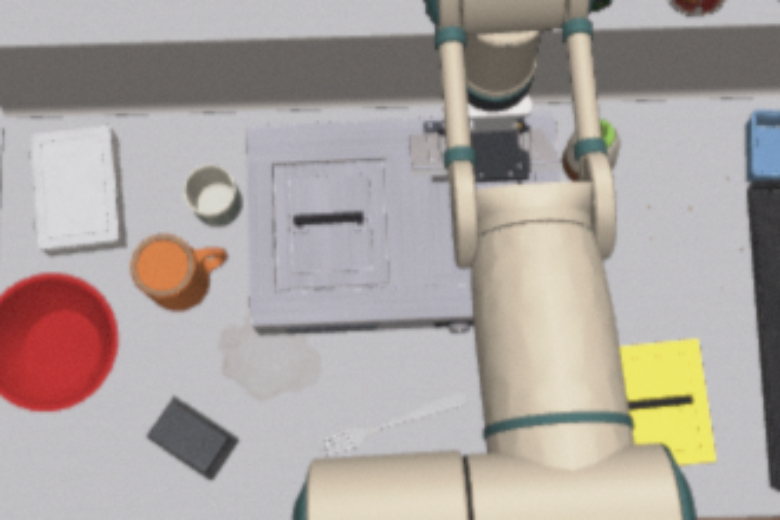

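The lid is open and held. In the scene picture the lid stands at about 60° at (325,145). The cover is flush and square at (245,260) in the scene and (330,220) in the top picture, and the other things are in place. The estimates of the lid angle run from 1.045 to 1.067. I'll ease it by about 0.012 rad, relieve the radial push, and hand in.

```bash
python3 - <<'E'
from h import *
r.move_l([.6074,.0922,.2720],vel=0.02); r.hold(0.5)
p=telemetry.current_ee_pos(); d=np.hypot(p[0]-.4958,p[1]-.0895); e=p[2]-.1501
print(st(), 2*np.arcsin(np.hypot(d,e)/.328), 2*(np.arctan2(d,e)-.2213), np.abs(telemetry.current_dq()).max())
r.sign_off()
E
```

```text
(array([0.6074, 0.0919, 0.272 ]), array([-0.5, -3.7,  0.4]), 0.0093, 23.49) 1.0563624199137058 1.0408672854095844 0.001240640489597074
the job is handed in; nothing more can be done
```

The left cover is seated flush, the right lid is held open at about 60°, and the job was handed in at 23.5 s of the 54 s allowed.

- **Cover:** I gripped the grey cover's handle, raised it about 2 mm, turned it square and lowered it into the opening without contact. I then pressed it at about 12 N. The strap top was at 0.133 m, as it should be when seated, and the last pictures show it square and flush.
- **Lid:** I pinched the bar and raised the lid along its arc, and I am still holding it. My two estimates of the final angle are 1.041 and 1.056 rad against the 1.047 asked, with a side force of about 4 N left on the tool.
- **Other things:** in the last pictures they look undisturbed, including the yellow look-alike. The spice jar was hidden behind the arm, so I could not check it there.

**Disagreements:**
- **Cover turn:** the cover was turned about 0.91 rad from the station, more than the stated 0.25 to 0.6. The handle, the plate edges and the top picture agreed, so I followed the pictures.
- **Force on the lid:** the lid pushed back with up to about 11 N during the lift, because my arc was a millimetre or two off. I eased most of that before handing in.

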